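# Put the jig-fitting kit back into its foam trays

## Robot

A 6-joint arm with a two-finger parallel gripper is mounted at the origin on the work surface. World frame = base frame: x ahead of the robot, y to its left, z up, the work surface at z = 0. Lengths are in m, angles in rad, forces in N, time in s.
With the tool pointing down it reaches from about 0.3 to 0.775 m from the base axis. Payload 14.6 kg.
Tool frame: the origin (TCP) lies at the very end of the fingers, on their centre line; the grasp point (between the pads) lies 19 mm behind it; z points along the fingers, y is the line along which they close (so a half turn about z gives the same grasp; the last joint's range is limited). The gripper opens to 94 mm and grips with 3 to 60 N. Pads are 16 mm wide; open, the fingers measure 119 mm over their backs; the gripper's body (75 mm by 177 mm) begins 78 mm behind the grasp point.
Start: joints at [1.082, 0.3, 1.521, -0, 1.321, -0.067], TCP at [0.225, 0.502, 0.205] pointing down, gripper open.
Joint ranges: [-3.03, 3.03], [-0.79, 2.21], [0.23, 2.52], [-1.04, 4.18], [0, 3.07], [-2.55, 2.55]. Speed limits (rad/s): [2.22, 2.22, 2.57, 3.14, 3.14, 3.14].

## Interface

Orientations are given as [roll, pitch, yaw] about the fixed x, y, z axes, in that order (R = Rz(yaw) Ry(pitch) Rx(roll)).
In Python, from station import ctrl gives the robot as it stands.
- The arm moves only by the tool move_arm, never from a script. Its argument "increments" is a list of rows, each a list of 7 numbers: the opening, from 0 (shut) to 1 (fully open), then the shift along the tool's x, y, z in units of 50 mm (1.0 is 50 mm), then the turn, a rotation vector about the tool's x, y, z in rad. In form: [[claw, tx, ty, tz, rx, ry, rz], ...]. A call has 1 to 20 rows; each row shifts and turns the commanded pose from where the row before left it, along the tool's axes as they then stand; what a row does not reach is not made up. A row lasts 1/10 s, in which the tool goes at most 50 mm and 8.59 degrees, less where a joint would pass 70% of its speed; a pose out of reach is approached as far as the arm can. A call is refused whole if a number of a shift passes 1 or a number of a turn 0.15, either way. A call with a gripper value outside its range is refused whole. The fingers move at their own pace and stop on an object; "force" is the grip in N (left out, the last holds). Time passes only in rows, so rows that do not move let the fingers close. It gives the time, the measured TCP pose, the force, the opening and the grip force at its end, in the units of the state.
- ctrl.get_obs(): the state, without advancing time (a new reading comes with each control period).
- ctrl.camera(name): name is "scene" or "top"; returns a dict with "color" (400x640x3 uint8, blue, green, red), "K" (3x3 intrinsics, pixels), "pose" (4x4, takes a point from camera to world coordinates). Camera axes: x right, y down, z forward; pixel columns grow to the right and rows downward; lengths in m; the calibration is good to about 2 mm. A picture is of the moment at which its call begins. There is no depth.
- ctrl.hand_in(): hands the job in; it is judged then, once.
Trained networks look in a picture, given as the dict that the camera call returned (one of the last four; its "shot" number tells which), for a name from the list of things; names that differ only in an ending like _2 or _b are one class to them, and where a whole thing is asked for, a point or a joint stands for the part that bears it (a point fixed in the world has none). Each returns a list of dicts, best first, with "conf" (0 to 1); they miss things now and then, are a little off and sometimes report something else, mostly with a low value. They report only what shows in the picture. A call takes as long as a camera call.
- ctrl.cut_out(name, picture): "mask" (400x640 bool, what is visible of it) and "centre" ([row, column] in pixels, amid what is visible of it).
The state is a dict: "time_s": time; "qpos": joint angles; "joint_vel": joint speeds; "tau": joint torques, N m; "ee_pos": TCP position; "eef_rot": TCP orientation; "force": force on the tool from outside, world axes, zero at the start; "moment": the same for the moment, N m; "grip_width": finger opening in m; "grip_force": force on a finger pad.
Only numpy, scipy, OpenCV 4.12 (cv2) and the standard library are available. Lean on these libraries where they do the work, as an engineer would, in place of code of your own. Each camera call takes 0.05 s, during which the arm holds its last target. There are 200 camera calls.

## Task

The jig is bolted up, so put the kit away: set the stubby ratchet, the large socket, the small socket and the L-shaped corner locator each into the foam tray whose cutout matches its shape and size, turned to suit the cutout and standing or lying flat, fully home on the yellow floor. Leave the red bottle and the screwdriver where they are.

Things in the scene. Friction and masses are not known exactly. Their poses are not given: they have to be found in the camera images.
- big_socket: large steel socket, an upright cylinder 36 mm in diameter, 40 mm high, with a dark hole in its top; about 0.16 kg. Origin: centre of its underside; z up its axis.
- small_socket: small steel socket, an upright cylinder 22 mm in diameter, 36 mm high, with a dark hole in its top; about 0.07 kg. Origin: centre of its underside; z up its axis.
- locator: aluminium L-shaped corner locator lying flat, two legs 70 mm long outside and 22 mm wide, 28 mm high, a dark screw hole near each end; about 0.14 kg. Origin: on the underside, at the centre of the 70 x 70 mm square round the L (not in the metal). One leg along y: x from -35 to -13 mm, y from -35 to +35; other leg along x: y from -35 to -13, x from -13 to +35. The corner is at (-35, -35).
- ratchet: stubby ratchet lying flat, 120 mm long, 24 mm high: a round steel head 38 mm in diameter centred at x = +41 mm, and a straight handle 20 mm wide (steel neck, black grip) from there to x = -60 mm along its x axis; about 0.2 kg. Origin: on the underside, in the middle of the length, under the straight handle and close to the centre of mass.
- tray_big_socket: 90 x 90 mm fixed tray, 20 high, dark foam top; cutout 10 deep with a yellow floor (at height 10), 5 mm to spare round its thing. Origin: centre of its underside. Large round cutout, 46 mm in diameter, at the origin.
- tray_small_socket: 90 x 90 mm fixed tray, 20 high, dark foam top; cutout 10 deep with a yellow floor (at height 10), 5 mm to spare round its thing. Origin: centre of its underside. Small round cutout, 32 mm in diameter, at the origin.
- tray_locator: 110 x 110 mm fixed tray, 20 high, dark foam top; cutout 10 deep with a yellow floor (at height 10), 5 mm to spare round its thing. Origin: centre of its underside. L-shaped cutout with legs 80 mm long and 32 mm wide: when the locator is home its origin is over the tray's origin and their x and y axes agree (corner of the L towards -x, -y of the tray).
- tray_ratchet: 150 (x) x 80 (y) mm fixed tray, 20 high, dark foam top; cutout 10 deep with a yellow floor (at height 10), 5 mm to spare round its thing. Origin: centre of its underside. Ratchet-shaped cutout along x, a 30 wide channel, 48 wide at the head's (+x) end: when the ratchet is home its origin is over the tray's origin and their x axes agree (the head does not fit the narrow end).
- threadlocker: red plastic bottle with a white cap, 38 mm in diameter, 105 mm high, standing left of the work; not to be disturbed. Origin: centre of its underside.
- screwdriver: screwdriver with a red handle, about 200 mm long, lying right of the work, roughly along x; not to be disturbed.

How it is judged:
At the end, for the whole second after the job is handed in: Each thing in its own tray: origins within 10 mm horizontally, underside under 14 mm above the tray's (cutout floor at 10), upright or flat within 0.1 rad, at rest; ratchet and locator aligned with their trays within 0.3 rad; bottle and screwdriver within 30 mm of their starts (horizontal distance between big_socket and tray_big_socket below 0.01 m and z of big_socket in the frame of tray_big_socket below 0.014 m and angle between each of big_socket, small_socket, locator, ratchet's own z axis and vertical below 0.1 rad and linear speed of each of big_socket, small_socket, locator, ratchet below 0.02 m/s and angular speed of each of big_socket, small_socket, locator, ratchet below 0.2 rad/s and horizontal distance between small_socket and tray_small_socket below 0.01 m and z of small_socket in the frame of tray_small_socket below 0.014 m and horizontal distance between locator and tray_locator below 0.01 m and z of locator in the frame of tray_locator below 0.014 m and angle between the x axis of locator and the x axis of tray_locator, either way round below 0.3 rad and horizontal distance between ratchet and tray_ratchet below 0.01 m and z of ratchet in the frame of tray_ratchet below 0.014 m and angle between the x axis of ratchet and the x axis of tray_ratchet, either way round below 0.3 rad and distance of each of threadlocker, screwdriver from where it was at the start of the episode below 0.03 m); the robot touches nothing.
It fails at once if the red bottle was disturbed (moved more than 30 mm) (distance of threadlocker from where it was at the start of the episode above 0.03 m).
It fails at once if the screwdriver was disturbed (moved more than 30 mm) (distance of screwdriver from where it was at the start of the episode above 0.03 m).
It also fails if it takes over 93 s, if anything falls off the work surface, if the arm or the gripper's body presses on something with over 40 N, if the wrist force passes 120 N, or if a joint passes its speed limit or range.

## Working session

There is one attempt and no reset: what is moved stays moved. The work goes in short steps, Python scripts to look and compute and a tool call to move; the robot and the scene stay as the last step left them, time stands still between calls to the robot, and variables do not carry over. Pictures are saved under pics/ and viewed, at most 14 in all, crops included, and the job is handed in when it is done.

Besides the shell and the picture viewer there is one more tool, called after "Emit:" in YAML: its name, and indented under it one key for each argument. move_arm: Moves the arm, as the interface text tells. Its arguments: {"type":"object","properties":{"increments":{"type":"array","items":{"type":"array","items":{"type":"number"}}},"force":{"type":"number"}},"required":["increments"]}

```bash
mkdir -p pics; ls; python3 - <<'E'
from station import ctrl
import cv2
for n in ("top","scene"):
    p=ctrl.camera(n); cv2.imwrite(f"pics/{n}0.png",p["color"]); print(n,p["K"].round(1).tolist(),p["pose"].round(3).tolist())
    for t in "big_socket small_socket locator ratchet tray_big_socket tray_small_socket tray_locator tray_ratchet threadlocker screwdriver".split():
        print(t,[(round(d["conf"],2),[round(float(c)) for c in d["centre"]],int(d["mask"].sum())) for d in ctrl.cut_out(t,p)[:2]])
o=ctrl.get_obs();print(o)
E
```

```text
pics
top [[439.9, 0.0, 329.0], [0.0, 439.9, 192.3], [0.0, 0.0, 1.0]] [[0.001, -0.996, 0.087, 0.439], [-1.0, -0.001, -0.009, 0.007], [0.009, -0.087, -0.996, 1.257], [0.0, 0.0, 0.0, 1.0]]
big_socket [(0.63, [236, 358], 141), (0.23, [168, 236], 1088)]
small_socket [(0.7, [165, 416], 1144), (0.63, [231, 419], 70)]
locator [(0.67, [237, 249], 388)]
ratchet [(0.85, [233, 300], 324)]
tray_big_socket [(0.66, [167, 415], 1131)]
tray_small_socket [(0.76, [166, 233], 1108)]
tray_locator [(0.62, [166, 358], 1639)]
tray_ratchet [(0.6, [161, 302], 1620)]
threadlocker [(0.49, [204, 183], 225)]
screwdriver [(0.66, [222, 479], 417)]
scene [[498.4, 0.0, 324.7], [0.0, 498.4, 207.0], [0.0, 0.0, 1.0]] [[0.79, 0.523, -0.32, 0.943], [0.613, -0.674, 0.412, -0.515], [-0.001, -0.522, -0.853, 1.093], [0.0, 0.0, 0.0, 1.0]]
big_socket [(0.62, [210, 269], 214)]
small_socket [(0.59, [262, 227], 120)]
locator [(0.68, [134, 343], 443)]
ratchet [(0.82, [173, 311], 412)]
tray_big_socket [(0.8, [309, 284], 1808)]
tray_small_socket [(0.77, [162, 406], 1196)]
tray_locator [(0.59, [254, 327], 2352)]
tray_ratchet [(0.91, [213, 376], 1940)]
threadlocker [(0.75, [104, 401], 302)]
screwdriver [(0.59, [328, 171], 615)]
{'time_s': 1.1, 'qpos': array([ 1.08238226e+00,  2.99939799e-01,  1.52101424e+00, -2.40908996e-05,
        1.32071887e+00, -6.65725269e-02]), 'joint_vel': array([-0.00045893, -0.00126479,  0.00207621, -0.00056635, -0.00096217,
        0.0006008 ]), 'tau': array([ 4.24295731e-04, -5.31661713e+01, -3.52916121e+01,  7.08695780e-02,
        2.13758473e-02, -7.81109577e-08]), 'ee_pos': array([0.22517705, 0.50176806, 0.20541771]), 'eef_rot': array([-3.14151102e+00,  1.79503705e-05,  2.71975707e+00]), 'force': array([ 0.54944204, -0.14476208,  0.47922751]), 'moment': array([-0.0084835 ,  0.01117739, -0.00903227]), 'grip_force': 0.0, 'grip_width': 0.09375836323504723}
```

View pics/top0.png

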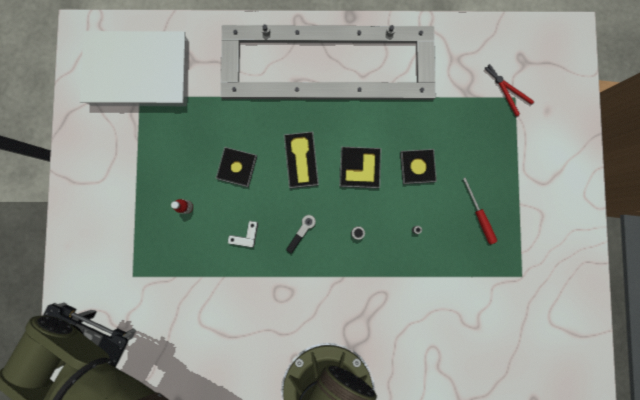

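View pics/scene0.png

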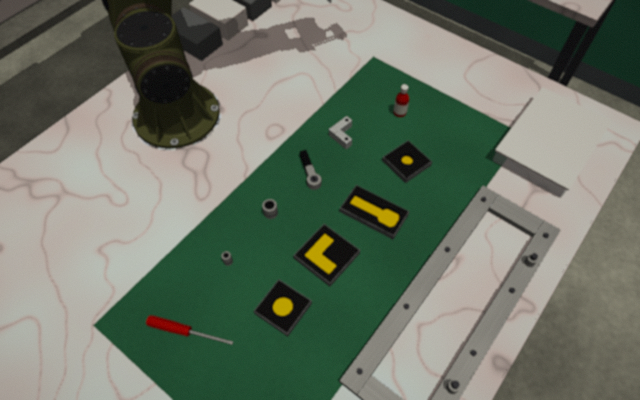

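The top view (column, row) shows the small-round tray at (236,167), the ratchet tray at (302,161), the L tray at (360,167) and the big-round tray at (419,167). The locator is at (245,236), the ratchet at (302,233), the big socket at (358,233) and the small socket at (417,230). The bottle is at (181,206) and the screwdriver at (480,212). The network confuses the sizes of the two socket trays, so I'll go by cutout size and fit the known shapes to the image masks.

```bash
cat > h.py <<'E'
from station import ctrl
import numpy as np, cv2
from scipy.optimize import minimize
S=8
def box(x0,x1,y0,y1): return np.array([[x0,y0],[x1,y0],[x1,y1],[x0,y1]])/1e3
def circ(r,cx=0): a=np.arange(0,2*np.pi,.2); return np.c_[cx+r*np.cos(a),r*np.sin(a)]/1e3
def Ls(m): return [box(-35-m,-13+m,-35-m,35+m),box(-35-m,35+m,-35-m,-13+m)]
def Rs(m): return [circ(19+m,41),box(-60-m,41,-10-m,10+m)]
ITEM={"big_socket":([circ(18)],.040),"small_socket":([circ(11)],.036),"locator":(Ls(0),.028),"ratchet":(Rs(0),.024)}
CUT={"tray_big_socket":[circ(23)],"tray_small_socket":[circ(16)],"tray_locator":Ls(5),"tray_ratchet":Rs(5)}
def proj(p,P):
    c=(P-p["pose"][:3,3])@p["pose"][:3,:3]; q=c@p["K"].T; return q[:,:2]/q[:,2:]
def world(p,rc,z):
    d=p["pose"][:3,:3]@np.linalg.solve(p["K"],[rc[1],rc[0],1.]); o=p["pose"][:3,3]; return (o+d*(z-o[2])/d[2])[:2]
def pl(poly,t,z):
    c,s=np.cos(t[2]),np.sin(t[2]); q=poly@np.array([[c,s],[-s,c]])+t[:2]; return np.c_[q,np.full(len(q),z)]
def fill(img,pts,off): cv2.fillConvexPoly(img,np.round(((pts-off+.5)*S-.5)*16).astype(np.int32),1,shift=4)
def render(p,name,t,off,w):
    a=np.zeros((w*S,w*S),np.uint8); b=a.copy()
    if name in ITEM:
        ps,h=ITEM[name]
        for q in ps: fill(a,cv2.convexHull(np.r_[proj(p,pl(q,t,0)),proj(p,pl(q,t,h))].astype(np.float32))[:,0],off)
    else:
        for q in CUT[name]: fill(a,proj(p,pl(q,t,.01)),off); fill(b,proj(p,pl(q,t,.02)),off)
        a&=b
    return cv2.resize(a.astype(np.float32),(w,w),interpolation=cv2.INTER_AREA)
def yellow(p):
    h=cv2.cvtColor(p["color"],cv2.COLOR_BGR2HSV); return cv2.inRange(h,(20,110,90),(38,255,255))>0
def fit(name,pm,x0,yaws):
    """pm: list of (picture, bool mask)"""
    best=None
    def cost(t):
        e=0
        for p,m in pm:
            c=proj(p,np.array([[x0[0],x0[1],.02]]))[0]; w=90; off=(c-w/2).round()
            i,j=int(off[1]),int(off[0]); M=m[i:i+w,j:j+w].astype(np.float32)
            r=render(p,name,t,off,w); e+=np.abs(r-M).sum()/(M.sum()+r.sum())
        return e/len(pm)
    for y in yaws:
        sx=np.array([[0,0,0],[.012,0,0],[0,.012,0],[0,0,.3]])+[*x0,y]
        r=minimize(cost,[*x0,y],method="Nelder-Mead",options=dict(initial_simplex=sx,xatol=1e-4,fatol=1e-5,maxiter=250))
        if best is None or r.fun<best.fun: best=r
    return best.x,best.fun
E
cat > m.py <<'E'
from h import *
P={n:ctrl.camera(n) for n in("top","scene")}
A=np.arange(-3,3.2,.8); PX={"tray_big_socket":(419,167),"tray_small_socket":(236,167),"tray_locator":(360,167),"tray_ratchet":(302,161)}
for n in list(ITEM)+list(CUT):
    if n in ITEM:
        ms={k:max([d for d in ctrl.cut_out(n,P[k])if d["mask"].sum()<600],key=lambda d:d["conf"]) for k in P}
        x0=world(P["top"],ms["top"]["centre"],.012); ms={k:ms[k]["mask"] for k in P}
    else:
        x0=world(P["top"],PX[n][::-1],.01); ms={k:yellow(P[k]) for k in P}
        for k in P: # only the blob near this tray
            c=proj(P[k],np.array([[*x0,.01]]))[0]; l,lab,st,cen=cv2.connectedComponentsWithStats(ms[k].astype(np.uint8))
            i=1+np.argmin(np.linalg.norm(cen[1:]-c,axis=1)+100*(st[1:,4]<15)); ms[k]=lab==i
    ya=[0] if "socket" in n else A
    out=[fit(n,[(P[k],ms[k])],x0,ya) for k in P]+[fit(n,[(P[k],ms[k]) for k in P],x0,ya)]
    print(n,[(t.round(4).tolist(),round(e,3)) for t,e in out])
for n,z in(("threadlocker",.05),("screwdriver",.01)): print(n,world(P["top"],ctrl.cut_out(n,P["top"])[0]["centre"],z))
E
time python3 m.py
```

```text
big_socket [([0.4339, -0.0833, 0.2618], np.float64(0.053)), ([0.4343, -0.0859, 0.1485], np.float64(0.063)), ([0.4333, -0.0842, 0.139], np.float64(0.066))]Traceback (most recent call last):
  File "m.py", line 6, in <module>
    ms={k:max([d for d in ctrl.cut_out(n,P[k])if d["mask"].sum()<600],key=lambda d:d["conf"]) for k in P}
          ~~~^^^^^^^^^^^^^^^^^^^^^^^^^^^^^^^^^^^^^^^^^^^^^^^^^^^^^^^^^^^^^^^^^^^^^^^^^^^^^^^^
ValueError: max() iterable argument is empty

real	0m2.764s
user	0m1.307s
sys	0m0.122s
```

```bash
python3 - <<'E'
s=open('m.py').read()
s=s.replace('ms={k:max([d for d in ctrl.cut_out(n,P[k])if d["mask"].sum()<600],key=lambda d:d["conf"]) for k in P}','''ms={}
        for k in P:
            for _ in range(4):
                c=[d for d in ctrl.cut_out(n,P[k])if d["mask"].sum()<600]
                if c: break
                P[k]=ctrl.camera(k)
            ms[k]=c[0]''')
open('m.py','w').write(s)
E
python3 m.py
```

```text
big_socket [([0.4331, -0.0823, -0.2075], np.float64(0.069)), ([0.4344, -0.0862, 0.0747], np.float64(0.033)), ([0.4335, -0.0845, -0.0521], np.float64(0.07))]
small_socket [([0.4438, -0.2493, 0.0267], np.float64(0.168)), ([0.4431, -0.2518, 0.2775], np.float64(0.1)), ([0.443, -0.2509, 0.2991], np.float64(0.141))]
locator [([0.4341, 0.2392, -0.1484], np.float64(0.063)), ([0.4351, 0.2354, -0.1585], np.float64(0.037)), ([0.4341, 0.2379, -0.1501], np.float64(0.064))]
ratchet [([0.4311, 0.0781, -0.5899], np.float64(0.052)), ([0.4312, 0.0744, -0.5901], np.float64(0.044)), ([0.4312, 0.0763, -0.5986], np.float64(0.068))]
tray_big_socket [([0.6229, -0.2583, 0.0595], np.float64(0.032)), ([0.6235, -0.2602, 0.1825], np.float64(0.041)), ([0.6229, -0.2591, 0.1485], np.float64(0.043))]
tray_small_socket [([0.6205, 0.2606, 0.1468], np.float64(0.057)), ([0.6213, 0.2592, 0.1111], np.float64(0.118)), ([0.6208, 0.26, 0.0686], np.float64(0.091))]
tray_locator [([0.6202, -0.0921, -0.0261], np.float64(0.032)), ([0.6204, -0.094, -0.0414], np.float64(0.046)), ([0.62, -0.093, -0.0453], np.float64(0.042))]
tray_ratchet [([0.6414, 0.0764, 0.1197], np.float64(0.066)), ([0.6426, 0.0749, 0.0986], np.float64(0.087)), ([0.6416, 0.0757, 0.106], np.float64(0.079))]
threadlocker [0.51040391 0.38720287]
screwdriver [ 0.46541182 -0.43102936]
```

```bash
cat >> h.py <<'E'
def go(x,y,yaw,z=None):
    o=ctrl.get_obs(); p=o["ee_pos"]; y0=o["eef_rot"][2]; d=(yaw-y0+np.pi/2)%np.pi-np.pi/2; f=y0+d
    D=np.array([x,y])-p[:2]; s,c=np.sin(f),np.cos(f)
    print("t",round(o["time_s"],2),"q6",o["qpos"][5].round(2),"pos",p.round(4),"rot",o["eef_rot"].round(3),"grip",round(o["grip_width"],4),round(o["grip_force"],1),"F",o["force"].round(1))
    print("rz",round(-d,3),"units tx,ty",(np.array([c*D[0]+s*D[1],s*D[0]-c*D[1]])/.05).round(3),"z",None if z is None else round((p[2]-z)/.05,3))
E
python3 -c "
from h import *
go(.4312,.0763,-.598,.013)"
```

```text
t 2.2 q6 -0.07 pos [0.2252 0.5018 0.2055] rot [3.142 0.    2.72 ] grip 0.0938 0.0 F [-0.5  1.1  0.8]
rz 0.176 units tx,ty [-8.197 -4.713] z 3.849
```

Emit:
move_arm:
  increments:
    - [0.6,0,0,0.3,0,0,0.088]
    - [0.6,0,0,0.3,0,0,0.088]
    - [0.6,-0.585,-0.337,0,0,0,0]
    - [0.6,-0.585,-0.337,0,0,0,0]
    - [0.6,-0.585,-0.337,0,0,0,0]
    - [0.6,-0.585,-0.337,0,0,0,0]
    - [0.6,-0.585,-0.337,0,0,0,0]
    - [0.6,-0.585,-0.337,0,0,0,0]
    - [0.6,-0.585,-0.337,0,0,0,0]
    - [0.6,-0.585,-0.337,0,0,0,0]
    - [0.6,-0.585,-0.337,0,0,0,0]
    - [0.6,-0.585,-0.337,0,0,0,0]
    - [0.6,-0.585,-0.337,0,0,0,0]
    - [0.6,-0.585,-0.337,0,0,0,0]
    - [0.6,-0.585,-0.337,0,0,0,0]
    - [0.6,-0.585,-0.337,0,0,0,0]
    - [0.6,0,0,0.3,0,0,0]
    - [0.6,0,0,0.3,0,0,0]
    - [0.6,0,0,0,0,0,0]
  force: 25

```text
time_s: 4.1
ee_pos: [0.4301, 0.076, 0.1441]
eef_rot: [-3.14, -0.002, 2.543]
force: [0.0, -0.3, 0.5]
grip_width: 0.0564
grip_force: 0.0
```

```bash
python3 -c "
from h import *
go(.4312,.0763,-.598,.013)"
```

```text
t 4.1 q6 -0.88 pos [0.4301 0.076  0.1441] rot [-3.140e+00 -2.000e-03  2.543e+00] grip 0.0564 0.0 F [ 0.  -0.3  0.5]
rz -0.0 units tx,ty [-0.014  0.017] z 2.622
```

Emit:
move_arm:
  increments:
    - [0.6,0,0.01,0.4,0,0,0]
    - [0.6,0,0,0.4,0,0,0]
    - [0.6,0,0,0.4,0,0,0]
    - [0.6,0,0,0.4,0,0,0]
    - [0.6,0,0,0.4,0,0,0]
    - [0.6,0,0,0.4,0,0,0]
    - [0.6,0,0,0.12,0,0,0]
    - [0.6,0,0,0.08,0,0,0]
    - [0.6,0,0,0,0,0,0]
    - [0.15,0,0,0,0,0,0]
    - [0.15,0,0,0,0,0,0]
    - [0.15,0,0,0,0,0,0]
    - [0.15,0,0,0,0,0,0]
    - [0.15,0,0,0,0,0,0]
    - [0.15,0,0,0,0,0,0]
    - [0.15,0,0,0,0,0,0]
  force: 25

```text
time_s: 5.7
ee_pos: [0.4312, 0.0768, 0.0156]
eef_rot: [3.141, 0.0, 2.544]
force: [-0.3, 0.0, 3.0]
grip_width: 0.0197
grip_force: 25.0
```

```bash
python3 -c "
from h import *
go(.6416,.0757,.106,.075)"
```

```text
t 5.7 q6 -0.88 pos [0.4312 0.0768 0.0156] rot [3.141 0.    2.544] grip 0.0197 25.0 F [-0.3  0.   3. ]
rz -0.704 units tx,ty [-4.181 -0.466] z -1.188
```

Emit:
move_arm:
  increments:
    - [0.15,0,0,-0.2,0,0,0]
    - [0.15,0,0,-0.25,0,0,0]
    - [0.15,0,0,-0.25,0,0,0]
    - [0.15,0,0,-0.25,0,0,-0.1]
    - [0.15,0,0,-0.25,0,0,-0.1]
    - [0.15,0,0,0,0,0,-0.1]
    - [0.15,0,0,0,0,0,-0.1]
    - [0.15,0,0,0,0,0,-0.1]
    - [0.15,0,0,0,0,0,-0.1]
    - [0.15,0,0,0,0,0,-0.104]
    - [0.15,-0.46,-0.052,0,0,0,0]
    - [0.15,-0.46,-0.052,0,0,0,0]
    - [0.15,-0.46,-0.052,0,0,0,0]
    - [0.15,-0.46,-0.052,0,0,0,0]
    - [0.15,-0.46,-0.052,0,0,0,0]
    - [0.15,-0.46,-0.052,0,0,0,0]
    - [0.15,-0.46,-0.052,0,0,0,0]
    - [0.15,-0.46,-0.052,0,0,0,0]
    - [0.15,-0.46,-0.052,0,0,0,0]
    - [0.15,0,0,0,0,0,0]

```text
time_s: 7.7
ee_pos: [0.6409, 0.0752, 0.0755]
eef_rot: [-3.142, 0.0, -3.036]
force: [-0.8, -0.1, -2.7]
grip_width: 0.0198
grip_force: 25.0
```

```bash
python3 - <<'E'
from h import *
go(.6416,.0757,.106,.0265)
o=[]
for n in("top","scene"):
    p=ctrl.camera(n); c=proj(p,np.array([[.6416,.0757,.05]]))[0].astype(int); q=p["color"][c[1]-45:c[1]+45,c[0]-60:c[0]+60]; o.append(cv2.resize(q,None,fx=5,fy=5,interpolation=2)[:450])
cv2.imwrite("pics/r1.png",cv2.resize(np.vstack(o),(400,600)))
go(.6416,.0757,.106,.0265)
E
```

```text
t 7.7 q6 -1.62 pos [0.6409 0.0752 0.0755] rot [-3.142  0.    -3.036] grip 0.0198 25.0 F [-0.8 -0.1 -2.7]
rz -0.0 units tx,ty [-0.015  0.009] z 0.98
t 7.8 q6 -1.62 pos [0.639  0.0754 0.0752] rot [ 3.142e+00 -1.000e-03 -3.035e+00] grip 0.0198 25.0 F [ 0.   0.4 -1.1]
rz 0.0 units tx,ty [-0.053  0.001] z 0.974
```

View pics/r1.png

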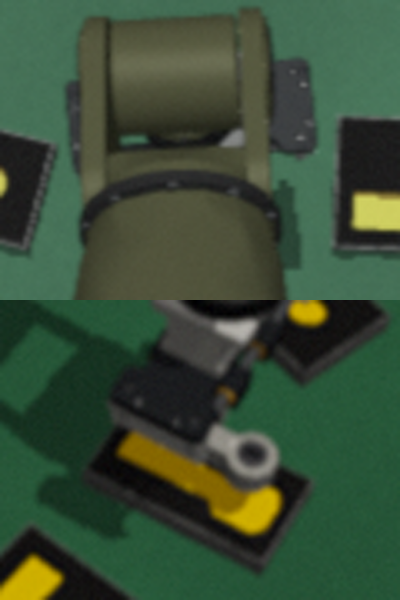

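The top view is blocked by the wrist. The scene view shows the ratchet held level, with its head (250,455 in the crop) over the head end of the cutout. I'll lower it.

Emit:
move_arm:
  increments:
    - [0.15,-0.03,0,0.2,0,0,0]
    - [0.15,0,0,0.2,0,0,0]
    - [0.15,0,0,0.2,0,0,0]
    - [0.15,0,0,0.2,0,0,0]
    - [0.15,0,0,0.1,0,0,0]
    - [0.15,0,0,0.05,0,0,0]
    - [0.15,0,0,0.02,0,0,0]
    - [0.15,0,0,0,0,0,0]
    - [0.15,0,0,0,0,0,0]

```text
time_s: 8.7
ee_pos: [0.6412, 0.0756, 0.0273]
eef_rot: [-3.142, 0.001, -3.035]
force: [0.1, -0.4, -1.7]
grip_width: 0.0194
grip_force: 25.0
```

```bash
python3 -c "
from h import *
go(.6416,.0757,.106,.0256)"
```

```text
t 8.7 q6 -1.62 pos [0.6412 0.0756 0.0273] rot [-3.142e+00  1.000e-03 -3.035e+00] grip 0.0194 25.0 F [ 0.1 -0.4 -1.7]
rz 0.0 units tx,ty [-0.009  0.001] z 0.035
```

Emit:
move_arm:
  increments:
    - [0.15,0,0,0.03,0,0,0]
    - [0.15,0,0,0,0,0,0]
    - [0.5,0,0,0,0,0,0]
    - [0.5,0,0,0,0,0,0]
    - [0.5,0,0,0,0,0,0]
    - [0.5,0,0,-0.2,0,0,0]
    - [0.5,0,0,-0.4,0,0,0]
    - [0.5,0,0,-0.4,0,0,0.14]
    - [0.5,0,0,-0.4,0,0,0.14]
    - [0.5,0,0,0,0,0,0.14]
    - [0.5,0,0,0,0,0,0.14]
    - [0.5,0,0,0,0,0,0.14]
    - [0.5,0,0,0,0,0,0.14]
    - [0.5,0,0,0,0,0,0.14]
    - [0.5,0,0,0,0,0,0.14]
    - [0.5,0,0,0,0,0,0.14]
    - [0.5,0,0,0,0,0,0.14]
    - [0.5,0,0,0,0,0,0.14]
    - [0.5,0,0,0,0,0,0.14]
    - [0.5,0,0,0,0,0,0.14]

```text
time_s: 10.7
ee_pos: [0.6411, 0.0756, 0.0964]
eef_rot: [3.141, -0.0, 1.422]
force: [0.6, -0.8, -0.5]
grip_width: 0.047
grip_force: 0.0
```

```bash
python3 -c "
from h import *
go(.4105,.2425,1.42,.014)"
```

```text
t 10.7 q6 0.21 pos [0.6411 0.0756 0.0964] rot [ 3.141 -0.     1.422] grip 0.047 0.0 F [ 0.6 -0.8 -0.5]
rz 0.002 units tx,ty [ 2.608 -5.061] z 1.647
```

Emit:
move_arm:
  increments:
    - [0.5,0.217,-0.422,0,0,0,0]
    - [0.5,0.217,-0.422,0,0,0,0]
    - [0.5,0.217,-0.422,0,0,0,0]
    - [0.5,0.217,-0.422,0,0,0,0]
    - [0.5,0.217,-0.422,0,0,0,0]
    - [0.5,0.217,-0.422,0,0,0,0]
    - [0.5,0.217,-0.422,0,0,0,0]
    - [0.5,0.217,-0.422,0,0,0,0]
    - [0.5,0.217,-0.422,0,0,0,0]
    - [0.5,0.217,-0.422,0,0,0,0]
    - [0.5,0.217,-0.422,0,0,0,0]
    - [0.5,0.217,-0.422,0,0,0,0]
    - [0.5,0,0,0.35,0,0,0]
    - [0.5,0,0,0.35,0,0,0]
    - [0.5,0,0,0,0,0,0]
    - [0.5,0,0,0,0,0,0]

```text
time_s: 12.3
ee_pos: [0.4092, 0.2406, 0.0612]
eef_rot: [3.141, -0.0, 1.428]
force: [-0.7, 0.0, 0.4]
grip_width: 0.0469
grip_force: 0.0
```

```bash
python3 - <<'E'
from h import *
p=ctrl.camera("top"); go(.4105,.2425,1.42,.014)
c=proj(p,np.array([[.62,.08,.02]]))[0].astype(int); q=p["color"][c[1]-40:c[1]+110,c[0]-100:c[0]+100]; cv2.imwrite("pics/l1.png",cv2.resize(q,(800,600),interpolation=2))
E
```

```text
t 12.35 q6 0.6 pos [0.4094 0.2407 0.0615] rot [ 3.141e+00 -1.000e-03  1.428e+00] grip 0.0471 0.0 F [0.1 0.4 0. ]
rz 0.008 units tx,ty [0.04  0.016] z 0.95
```

View pics/l1.png

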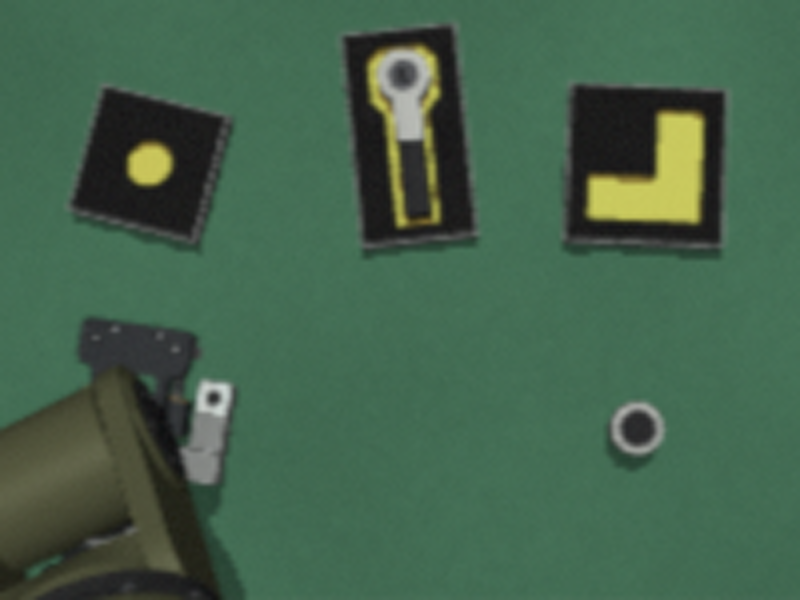

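The ratchet is home at (405,130), inside the yellow outline. The fingers straddle the locator's left-running leg. I'll grasp it.

Emit:
move_arm:
  increments:
    - [0.5,0.04,0.016,0.25,0,0,0.008]
    - [0.5,0,0,0.25,0,0,0]
    - [0.5,0,0,0.2,0,0,0]
    - [0.5,0,0,0.15,0,0,0]
    - [0.5,0,0,0.1,0,0,0]
    - [0.5,0,0,0,0,0,0]
    - [0.5,0,0,0,0,0,0]
    - [0.15,0,0,0,0,0,0]
    - [0.15,0,0,0,0,0,0]
    - [0.15,0,0,0,0,0,0]
    - [0.15,0,0,0,0,0,0]
    - [0.15,0,0,0,0,0,0]
    - [0.15,0,0,0,0,0,0]
  force: 30

```text
time_s: 13.65
ee_pos: [0.4101, 0.2424, 0.0131]
eef_rot: [3.141, -0.0, 1.42]
force: [0.6, -0.0, 3.4]
grip_width: 0.0217
grip_force: 30.0
```

```bash
python3 -c "
from h import *
go(.4105,.2425,1.42,.014)"
```

```text
t 13.65 q6 0.61 pos [0.4101 0.2424 0.0131] rot [ 3.141 -0.     1.42 ] grip 0.0217 30.0 F [ 0.6 -0.   3.4]
rz -0.0 units tx,ty [0.003 0.008] z -0.018
```

Emit:
move_arm:
  increments:
    - [0.15,0,0,-0.2,0,0,0]
    - [0.15,0,0,-0.4,0,0,0]
    - [0.15,0,0,-0.4,0,0,-0.05]
    - [0.15,0,0,-0.5,0,0,-0.056]
    - [0.15,-0.464,0.287,0,0,0,0]
    - [0.15,-0.464,0.287,0,0,0,0]
    - [0.15,-0.464,0.287,0,0,0,0]
    - [0.15,-0.464,0.287,0,0,0,0]
    - [0.15,-0.464,0.287,0,0,0,0]
    - [0.15,-0.464,0.287,0,0,0,0]
    - [0.15,-0.464,0.287,0,0,0,0]
    - [0.15,-0.464,0.287,0,0,0,0]
    - [0.15,-0.464,0.287,0,0,0,0]
    - [0.15,-0.464,0.287,0,0,0,0]
    - [0.15,-0.464,0.287,0,0,0,0]
    - [0.15,-0.464,0.287,0,0,0,0]
    - [0.15,-0.464,0.287,0,0,0,0]
    - [0.15,-0.464,0.287,0,0,0,0]
    - [0.15,0,0,0,0,0,0]
    - [0.15,0,0,0,0,0,0]

```text
time_s: 15.65
ee_pos: [0.5957, -0.0912, 0.088]
eef_rot: [-3.141, -0.0, 1.525]
force: [-0.0, 0.4, -1.8]
grip_width: 0.0214
grip_force: 30.0
```

```bash
python3 - <<'E'
from h import *
p=ctrl.camera("scene"); go(.5961,-.0909,1.526,.0231)
c=proj(p,np.array([[.62,-.09,.05]]))[0].astype(int); q=p["color"][c[1]-50:c[1]+50,c[0]-65:c[0]+65]; cv2.imwrite("pics/l2.png",cv2.resize(q,(520,400),interpolation=2))
E
```

```text
t 15.7 q6 -0.17 pos [ 0.5956 -0.0907  0.088 ] rot [-3.141 -0.     1.526] grip 0.0218 30.0 F [ 0.7  0.9 -0.9]
rz -0.0 units tx,ty [-0.004  0.009] z 1.298
```

View pics/l2.png

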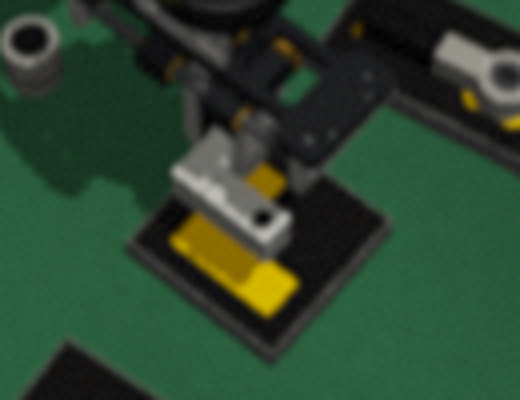

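The locator is level and in line with its L cutout, with its x-leg at (230,200) above the yellow leg at (230,260). I'll lower it.

Emit:
move_arm:
  increments:
    - [0.15,0,0.008,0.3,0,0,0]
    - [0.15,0,0,0.3,0,0,0]
    - [0.15,0,0,0.3,0,0,0]
    - [0.15,0,0,0.2,0,0,0]
    - [0.15,0,0,0.1,0,0,0]
    - [0.15,0,0,0.04,0,0,0]
    - [0.15,0,0,0.02,0,0,0]
    - [0.15,0,0,0,0,0,0]
    - [0.15,0,0,0,0,0,0]

```text
time_s: 16.6
ee_pos: [0.5967, -0.0912, 0.0254]
eef_rot: [3.141, 0.0, 1.526]
force: [0.2, 0.8, -0.8]
grip_width: 0.0214
grip_force: 30.0
```

```bash
python3 -c "
from h import *
go(.5961,-.0909,1.526,.0231)"
```

```text
t 16.6 q6 -0.17 pos [ 0.5967 -0.0912  0.0254] rot [3.141 0.    1.526] grip 0.0214 30.0 F [ 0.2  0.8 -0.8]
rz -0.0 units tx,ty [ 0.005 -0.012] z 0.047
```

Emit:
move_arm:
  increments:
    - [0.15,0,0,0.04,0,0,0]
    - [0.15,0,0,0,0,0,0]
    - [0.45,0,0,0,0,0,0]
    - [0.45,0,0,0,0,0,0]
    - [0.45,0,0,0,0,0,0]
    - [0.45,0,0,-0.2,0,0,0]
    - [0.7,0,0,-0.4,0,0,0]
    - [0.7,0,0,-0.4,0,0,0]
    - [0.7,0,0,-0.4,0,0,0]
    - [0.7,0,-0.363,0,0,0,0]
    - [0.7,0,-0.363,0,0,0,0]
    - [0.7,0,-0.363,0,0,0,0]
    - [0.7,0,-0.363,0,0,0,0]
    - [0.7,0,-0.363,0,0,0,0]
    - [0.7,0,-0.363,0,0,0,0]
    - [0.7,0,-0.363,0,0,0,0]
    - [0.7,0,-0.363,0,0,0,0]
    - [0.7,-0.01,-0.363,0,0,0,0]
    - [0.7,0,0,0,0,0,0]
    - [0.7,0,0,0,0,0,0]

```text
time_s: 18.6
ee_pos: [0.434, -0.0845, 0.0938]
eef_rot: [3.14, 0.0, 1.526]
force: [-0.2, 0.1, -0.2]
grip_width: 0.0659
grip_force: 0.0
```

```bash
python3 - <<'E'
from h import *
p=ctrl.camera("top"); go(.4335,-.0845,1.526,.015)
c=proj(p,np.array([[.62,-.08,.02]]))[0].astype(int); q=p["color"][c[1]-30:c[1]+60,c[0]-60:c[0]+60]; cv2.imwrite("pics/b1.png",cv2.resize(q,(600,450),interpolation=2))
E
```

```text
t 18.65 q6 -0.23 pos [ 0.4342 -0.0845  0.0936] rot [3.14  0.    1.526] grip 0.0657 0.0 F [ 1.1 -0.3  0.7]
rz -0.0 units tx,ty [-0.002 -0.013] z 1.571
```

View pics/b1.png

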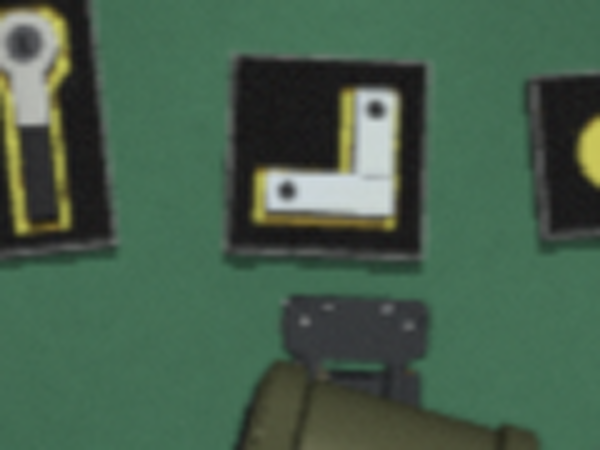

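The locator sits inside its outline at (330,160), with yellow showing on most sides. I'll check its height at the end. Next is the big socket.

Emit:
move_arm:
  increments:
    - [0.7,0,-0.01,0.35,0,0,0]
    - [0.7,0,0,0.35,0,0,0]
    - [0.7,0,0,0.35,0,0,0]
    - [0.7,0,0,0.3,0,0,0]
    - [0.7,0,0,0.15,0,0,0]
    - [0.7,0,0,0.07,0,0,0]
    - [0.7,0,0,0,0,0,0]
    - [0.7,0,0,0,0,0,0]
    - [0.3,0,0,0,0,0,0]
    - [0.3,0,0,0,0,0,0]
    - [0.3,0,0,0,0,0,0]
    - [0.3,0,0,0,0,0,0]
    - [0.3,0,0,0,0,0,0]
    - [0.3,0,0,0,0,0,0]
  force: 20

```text
time_s: 20.05
ee_pos: [0.4328, -0.0843, 0.0146]
eef_rot: [3.141, 0.0, 1.526]
force: [-0.9, 0.0, 2.2]
grip_width: 0.0345
grip_force: 20.0
```

```bash
python3 -c "
from h import *
go(.6229,-.2591,1.526,.09)"
```

```text
t 20.05 q6 -0.23 pos [ 0.4328 -0.0843  0.0146] rot [3.141 0.    1.526] grip 0.0345 20.0 F [-0.9  0.   2.2]
rz -0.0 units tx,ty [-3.323  3.954] z -1.509
```

Emit:
move_arm:
  increments:
    - [0.3,0,0,-0.2,0,0,0]
    - [0.3,0,0,-0.4,0,0,0]
    - [0.3,0,0,-0.4,0,0,0]
    - [0.3,0,0,-0.5,0,0,0]
    - [0.3,-0.302,0.359,0,0,0,0]
    - [0.3,-0.302,0.359,0,0,0,0]
    - [0.3,-0.302,0.359,0,0,0,0]
    - [0.3,-0.302,0.359,0,0,0,0]
    - [0.3,-0.302,0.359,0,0,0,0]
    - [0.3,-0.302,0.359,0,0,0,0]
    - [0.3,-0.302,0.359,0,0,0,0]
    - [0.3,-0.302,0.359,0,0,0,0]
    - [0.3,-0.302,0.359,0,0,0,0]
    - [0.3,-0.302,0.359,0,0,0,0]
    - [0.3,-0.302,0.359,0,0,0,0]
    - [0.3,0,0,0,0,0,0]
    - [0.3,0,0,0,0,0,0]

```text
time_s: 21.75
ee_pos: [0.6221, -0.2589, 0.0893]
eef_rot: [-3.141, -0.0, 1.526]
force: [-0.6, -0.2, -1.0]
grip_width: 0.035
grip_force: 20.0
```

```bash
python3 - <<'E'
from h import *
p=ctrl.camera("scene"); go(.6229,-.2591,1.526,.0246)
c=proj(p,np.array([[.6229,-.2591,.05]]))[0].astype(int); q=p["color"][c[1]-50:c[1]+50,c[0]-65:c[0]+65]; cv2.imwrite("pics/b2.png",cv2.resize(q,(520,400),interpolation=2))
E
```

```text
t 21.8 q6 -0.4 pos [ 0.622  -0.2586  0.0895] rot [-3.141 -0.     1.526] grip 0.0348 20.0 F [-0.1 -0.8 -1.1]
rz -0.0 units tx,ty [-0.01   0.018] z 1.297
```

View pics/b2.png

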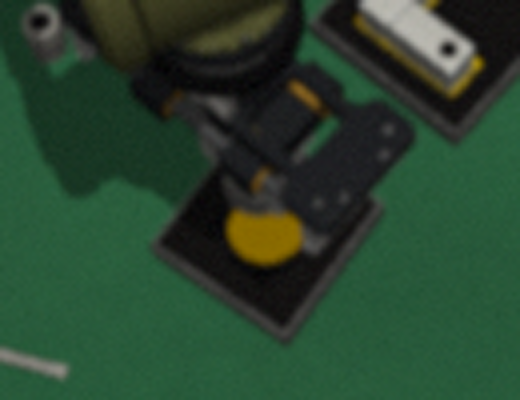

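The socket is in the fingers, mostly hidden at about (265,195), and the yellow cutout is directly beneath at (265,235). I'll lower it and watch the height and force.

Emit:
move_arm:
  increments:
    - [0.3,0,0.015,0.3,0,0,0]
    - [0.3,0,0,0.3,0,0,0]
    - [0.3,0,0,0.3,0,0,0]
    - [0.3,0,0,0.2,0,0,0]
    - [0.3,0,0,0.1,0,0,0]
    - [0.3,0,0,0.04,0,0,0]
    - [0.3,0,0,0.03,0,0,0]
    - [0.3,0,0,0.02,0,0,0]
    - [0.3,0,0,0,0,0,0]
    - [0.3,0,0,0,0,0,0]

```text
time_s: 22.8
ee_pos: [0.6234, -0.2592, 0.0253]
eef_rot: [3.141, 0.0, 1.526]
force: [-1.5, -0.3, -0.1]
grip_width: 0.0347
grip_force: 20.0
```

```bash
python3 -c "
from h import *
go(.6229,-.2591,1.526,.0246)"
```

```text
t 22.8 q6 -0.4 pos [ 0.6234 -0.2592  0.0253] rot [3.141 0.    1.526] grip 0.0347 20.0 F [-1.5 -0.3 -0.1]
rz -0.0 units tx,ty [ 0.001 -0.011] z 0.014
```

Emit:
move_arm:
  increments:
    - [0.3,0,0,0.01,0,0,0]
    - [0.3,0,0,0,0,0,0]
    - [0.7,0,0,0,0,0,0]
    - [0.7,0,0,0,0,0,0]
    - [0.7,0,0,0,0,0,0]
    - [0.7,0,0,-0.2,0,0,0]
    - [0.7,0,0,-0.4,0,0,0]
    - [0.7,0,0,-0.4,0,0,0]
    - [0.7,0,0,-0.4,0,0,0]
    - [0.55,0,-0.361,0,0,0,0]
    - [0.55,0,-0.361,0,0,0,0]
    - [0.55,0,-0.361,0,0,0,0]
    - [0.55,0,-0.361,0,0,0,0]
    - [0.55,0,-0.361,0,0,0,0]
    - [0.55,0,-0.361,0,0,0,0]
    - [0.55,0,-0.361,0,0,0,0]
    - [0.55,0,-0.361,0,0,0,0]
    - [0.55,0,-0.361,0,0,0,0]
    - [0.55,0,-0.361,0,0,0,0]

```text
time_s: 24.7
ee_pos: [0.4424, -0.251, 0.0953]
eef_rot: [3.141, 0.001, 1.526]
force: [-0.1, -0.3, -0.4]
grip_width: 0.0521
grip_force: 0.0
```

```bash
python3 - <<'E'
from h import *
p=ctrl.camera("top"); s=ctrl.camera("scene");go(.443,-.2509,1.526,.014)
c=proj(p,np.array([[.55,-.2591,.02]]))[0].astype(int); q=p["color"][c[1]-50:c[1]+50,c[0]-50:c[0]+50]
c=proj(s,np.array([[.50,-.2591,.05]]))[0].astype(int); r=s["color"][c[1]-50:c[1]+50,c[0]-50:c[0]+50]
cv2.imwrite("pics/s1.png",cv2.resize(np.hstack([q,r]),(800,400),interpolation=2))
E
```

```text
t 24.8 q6 -0.54 pos [ 0.4419 -0.2511  0.0953] rot [3.141 0.    1.525] grip 0.0517 0.0 F [ 0.4  0.4 -0.5]
rz -0.001 units tx,ty [0.004 0.021] z 1.626
```

View pics/s1.png

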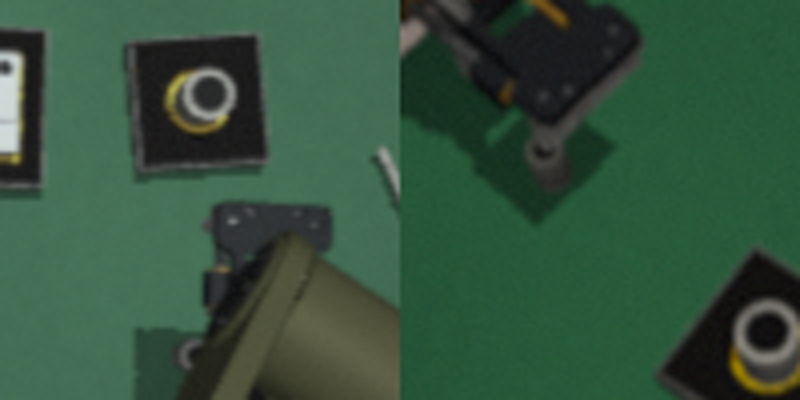

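The big socket stands in its cutout at (205,97). Its offset from the yellow looks like parallax. The small socket is still standing, close under the fingers. I'll grasp it.

Emit:
move_arm:
  increments:
    - [0.55,0,0.01,0.35,0,0,0]
    - [0.55,0,0,0.35,0,0,0]
    - [0.55,0,0,0.35,0,0,0]
    - [0.55,0,0,0.3,0,0,0]
    - [0.55,0,0,0.18,0,0,0]
    - [0.55,0,0,0.08,0,0,0]
    - [0.55,0,0,0,0,0,0]
    - [0.55,0,0,0,0,0,0]
    - [0.15,0,0,0,0,0,0]
    - [0.15,0,0,0,0,0,0]
    - [0.15,0,0,0,0,0,0]
    - [0.15,0,0,0,0,0,0]
    - [0.15,0,0,0,0,0,0]
    - [0.15,0,0,0,0,0,0]
  force: 15

```text
time_s: 26.2
ee_pos: [0.4435, -0.251, 0.0141]
eef_rot: [3.142, 0.0, 1.526]
force: [0.2, 1.2, 1.7]
grip_width: 0.0208
grip_force: 15.0
```

```bash
python3 -c "
from h import *
go(.6208,.26,1.526,.09)"
```

```text
t 26.2 q6 -0.54 pos [ 0.4435 -0.251   0.0141] rot [3.142 0.    1.526] grip 0.0208 15.0 F [0.2 1.2 1.7]
rz -0.0 units tx,ty [10.369  3.085] z -1.519
```

Emit:
move_arm:
  increments:
    - [0.15,0,0,-0.2,0,0,0]
    - [0.15,0,0,-0.5,0,0,0]
    - [0.15,0,0,-0.5,0,0,0]
    - [0.15,0,0,-0.5,0,0,0]
    - [0.15,0.4713,0.1402,0,0,0,0]
    - [0.15,0.4713,0.1402,0,0,0,0]
    - [0.15,0.4713,0.1402,0,0,0,0]
    - [0.15,0.4713,0.1402,0,0,0,0]
    - [0.15,0.4713,0.1402,0,0,0,0]
    - [0.15,0.4713,0.1402,0,0,0,0]
    - [0.15,0.4713,0.1402,0,0,0,0]
    - [0.15,0.4713,0.1402,0,0,0,0]
    - [0.15,0.4713,0.1402,0,0,0,0]
    - [0.15,0.4713,0.1402,0,0,0,0]
    - [0.15,0.4713,0.1402,0,0,0,0]
    - [0.15,0.4713,0.1402,0,0,0,0]
    - [0.15,0.4713,0.1402,0,0,0,0]
    - [0.15,0.4713,0.1402,0,0,0,0]
    - [0.15,0.4713,0.1402,0,0,0,0]

```text
time_s: 28.1
ee_pos: [0.5646, 0.0984, 0.0996]
eef_rot: [3.141, -0.0, 1.526]
force: [0.0, 0.2, 0.2]
grip_width: 0.0204
grip_force: 15.0
```

Emit:
move_arm:
  increments:
    - [0.15,0.4713,0.1402,0,0,0,0]
    - [0.15,0.4713,0.1402,0,0,0,0]
    - [0.15,0.4713,0.1402,0,0,0,0]
    - [0.15,0.4713,0.1402,0,0,0,0]
    - [0.15,0.4713,0.1402,0,0,0,0]
    - [0.15,0.4713,0.1402,0,0,0,0]
    - [0.15,0.4713,0.1402,0,0,0,0]
    - [0.15,0,0,0.3,0,0,0]
    - [0.15,0,0,0,0,0,0]
    - [0.15,0,0,0,0,0,0]

```text
time_s: 29.1
ee_pos: [0.6204, 0.259, 0.0836]
eef_rot: [-3.14, 0.001, 1.525]
force: [0.2, 0.5, -1.1]
grip_width: 0.0203
grip_force: 15.0
```

```bash
python3 - <<'E'
from h import *
p=ctrl.camera("scene"); go(.6208,.26,1.526,.0241)
c=proj(p,np.array([[.6208,.26,.05]]))[0].astype(int); q=p["color"][c[1]-50:c[1]+50,c[0]-65:c[0]+65]; cv2.imwrite("pics/s2.png",cv2.resize(q,(520,400),interpolation=2))
E
```

```text
t 29.15 q6 0.39 pos [0.6208 0.2591 0.0842] rot [-3.141  0.     1.525] grip 0.0203 15.0 F [-0.5  0.2 -0.3]
rz -0.001 units tx,ty [ 0.019 -0.   ] z 1.203
```

View pics/s2.png

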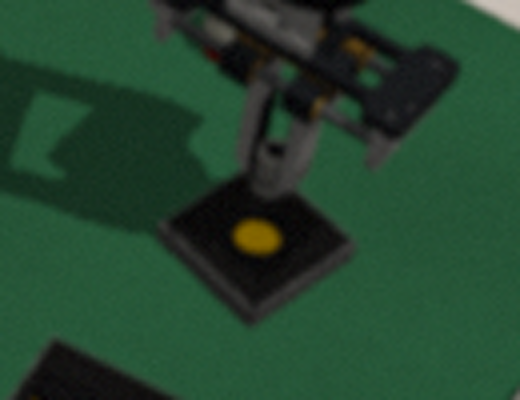

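The small socket is upright between the fingers at (270,170). Allowing for perspective, that puts it over the cutout at (257,237). I'll lower it.

Emit:
move_arm:
  increments:
    - [0.15,0.015,0,0.3,0,0,0]
    - [0.15,0,0,0.3,0,0,0]
    - [0.15,0,0,0.25,0,0,0]
    - [0.15,0,0,0.2,0,0,0]
    - [0.15,0,0,0.07,0,0,0]
    - [0.15,0,0,0.04,0,0,0]
    - [0.15,0,0,0.03,0,0,0]
    - [0.15,0,0,0,0,0,0]
    - [0.15,0,0,0,0,0,0]

```text
time_s: 30.05
ee_pos: [0.6211, 0.2608, 0.0249]
eef_rot: [3.141, -0.0, 1.526]
force: [-0.0, 0.6, -0.2]
grip_width: 0.0205
grip_force: 15.0
```

```bash
python3 -c "
from h import *
go(.6208,.26,1.526,.0241)"
```

```text
t 30.05 q6 0.39 pos [0.6211 0.2608 0.0249] rot [ 3.141 -0.     1.526] grip 0.0205 15.0 F [-0.   0.6 -0.2]
rz -0.0 units tx,ty [-0.016 -0.005] z 0.016
```

Emit:
move_arm:
  increments:
    - [0.15,0,0,0.01,0,0,0]
    - [0.15,0,0,0,0,0,0]
    - [0.45,0,0,0,0,0,0]
    - [0.45,0,0,0,0,0,0]
    - [0.45,0,0,0,0,0,0]
    - [0.45,0,0,-0.2,0,0,0]
    - [0.45,0,0,-0.4,0,0,0]
    - [0.45,0,0,-0.6,0,0,0]
    - [0.45,0,0,-0.6,0,0,0]
    - [0.45,0,0,-0.6,0,0,0]
    - [0.45,0,0,-0.6,0,0,0]
    - [0.45,0,-0.6,0,0,0,0]
    - [0.45,0,-0.6,0,0,0,0]
    - [0.45,0,-0.6,0,0,0,0]
    - [0.45,0,-0.6,0,0,0,0]
    - [0.45,0,-0.6,0,0,0,0]
    - [0.45,0,-0.6,0,0,0,0]
    - [0.45,0,-0.6,0,0,0,0]
    - [0.45,0,0,0,0,0,0]

```text
time_s: 31.95
ee_pos: [0.4089, 0.2704, 0.1751]
eef_rot: [3.141, -0.001, 1.527]
force: [0.4, -0.6, 1.2]
grip_width: 0.0422
grip_force: 0.0
```

```bash
python3 - <<'E'
from h import *
P={n:ctrl.camera(n) for n in("top","scene")}
T={"big_socket":(.6229,-.2591,0),"small_socket":(.6208,.26,0),"locator":(.62,-.093,-.045),"ratchet":(.6416,.0757,.106)}
pl0=pl
import h
h.pl=lambda a,t,z: pl0(a,t,z+.01 if z==0 or z>.021 else z)   # items stand on floor at .01
h.pl=lambda a,t,z: pl0(a,t,z+.01)
h0={k:v[1] for k,v in ITEM.items()}
for n in T:
    for k in P:
        for _ in range(3):
            c=[d for d in ctrl.cut_out(n,P[k]) if np.linalg.norm(np.array(d["centre"])[::-1]-proj(P[k],np.array([[*T[n][:2],.03]]))[0])<15]
            if c: break
            P[k]=ctrl.camera(k)
        if not c: print(n,k,"none"); continue
        t,e=fit(n,[(P[k],c[0]["mask"])],T[n][:2],[T[n][2]]); print(n,k,(t-T[n]).round(4),round(e,3))
for n,z in(("threadlocker",.05),("screwdriver",.01)): print(n,[world(P["top"],d["centre"],z).round(3) for d in ctrl.cut_out(n,P["top"])[:1]])
a=P["top"]["color"][120:200,200:460]; c=P["scene"]["color"][130:340,240:440]
cv2.imwrite("pics/f.png",np.vstack([cv2.resize(a,(780,240),interpolation=2),cv2.copyMakeBorder(cv2.resize(c,(343,360),interpolation=2),0,0,0,437,0)]))
E
```

```text
big_socket top [0.     0.0004 0.2539] 0.072
big_socket scene [ 0.0006 -0.0023  0.0878] 0.028
small_socket top [-0.0015  0.0033  0.1315] 0.072
small_socket scene [ 1.000e-04 -1.400e-03  2.458e-01] 0.118
locator top [ 0.0008  0.0007 -0.0119] 0.05
locator scene [-0.0002 -0.0018 -0.0244] 0.034
ratchet top [-0.0009  0.0001  0.0059] 0.049
ratchet scene [-0.001  -0.0028  0.0075] 0.055
threadlocker [array([0.518, 0.391])]
screwdriver [array([ 0.444, -0.447])]
```

View pics/f.png

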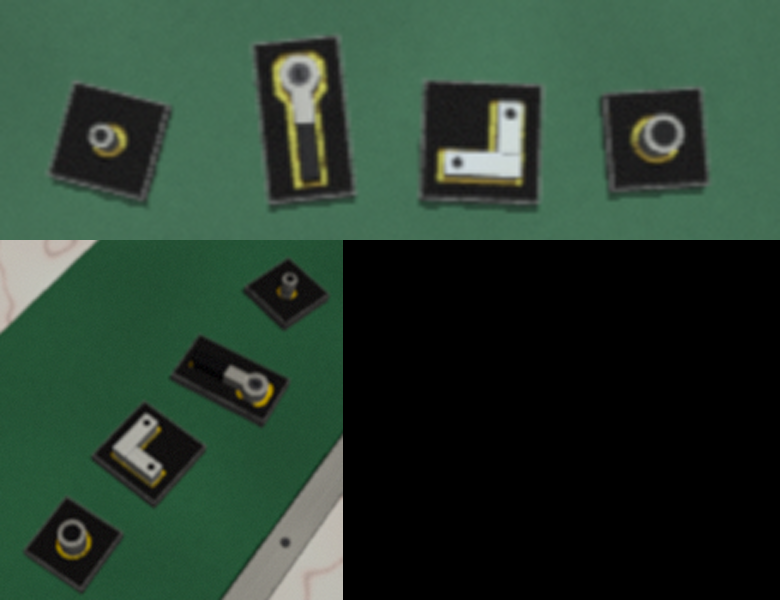

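All four items are in their cutouts, and each fit is within about 3 mm of its target. The bottle and screwdriver were never approached; their small shifts in position look like mask noise. Handing in.

```bash
python3 -c "
from station import ctrl
print(ctrl.hand_in())"
```

```text
the job is handed in; nothing more can be done
None
```

The job is handed in: the final camera check put the ratchet, both sockets and the locator in their matching trays, each within about 4 mm of its target. The arm never went near the bottle or screwdriver, and no verdict came back on hand-in.

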